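# Set up a bottle in the strain viewer

## Task

Set up the unsealed bottle (the one with the bare white cap) for a strain check: pull the viewer's selector rod to its middle click and set the bottle down, without dropping it, on the middle of the round rubber stage; only then slide the shutter one click open, to its half-open stop. Leave all other bottles, the glass jar, the heat gun and the capsule bin standing where they are.

Things in the scene. Friction and masses are not known exactly. Their poses are not given: they have to be found in the camera images.
- viewer: the strain viewer, a fixed bench instrument of grey enamel. Origin: centre of its bed's underside; x to the back (away from the robot at yaw 0), y along the bed to the lamp house, z up. Bed 170 (x) by 380 (y) mm, its top 30 mm high. Lamp house at the +y end, analyser at the -y end; between the two the bed is open above, with the stage.
- lamp_house (a point): centre of the top of the lamp house, a light grey box on the viewer's bed, viewer y = 70 to 180 mm (fins to 190), x = -85 to 85 mm, top 180 mm above the table. Its lit window (50 wide, 70 tall) faces the stage, behind the shutter plate and its rails, which stand out to y = 57 mm
- analyser (a point): middle of the top edge of the analyser, an upright light grey frame on the viewer's bed at viewer y = -139 to -121 mm, x = -80 to 60 mm, top 185 mm above the table, with a black viewing hood (104 mm across, to y = -186) on the side away from the stage
- stage (a point): centre of the top face of the stage, a round black rubber pad 84 mm across on the viewer's bed, 34 mm above the table, at viewer x = -20, y = -10 mm
- rod (a joint): travel of the selector rod in m: 0 fully in, 0.020 middle click, 0.040 fully out; it starts in. A sprung ball clicks it into each of the three positions: about 5 to 7 N takes it out of a click, and let go within about 8 mm of a click it slips into it by itself
- rod_knob (a point): centre of the rod's black knob (22 mm across, 20 long). The level 8 mm steel rod leaves the lamp house's face towards the robot (viewer -x) at viewer y = 125, z = 145 mm, 35 mm below the house's top; pulling moves the knob along viewer -x. Fully in, the knob's centre is 31 mm off the face and its back 21 mm (a bush 6 mm thick is round the rod at the face)
- shutter (a joint): travel of the shutter plate in m: 0 closed (as it starts), 0.025 half open (its next stop), 0.050 fully open. The same kind of click: about 5 to 7 N takes it out of a stop, and let go within about 10 mm of a stop it slips into it by itself
- shutter_knob (a point): a point on the shutter's upright red knob (16 mm across, 190 to 223 mm above the table), 15 mm below its top, 208 mm above the table. It stands on top of the dark steel shutter plate on the stage side of the lamp house, at viewer y = 58.5 mm, x = -20 mm when closed; opening moves it along viewer +x
- sample: the unsealed bottle, with a bare white screw cap and no label: amber glass, 62 mm across up to 92 mm, shoulder to 121 mm, neck, then the cap, 30 mm across from 140 to the top at 172 mm. About 0.4 kg, hidden variation. Origin: centre of its underside, z up. It starts in any one of the four places in the tray
- sealed_1: a sealed bottle in the tray: same size, yellow capsule (up to 32 mm across, from 116 to 172 mm), cream label. Origin: centre of its underside. Leave alone
- sealed_2: a sealed bottle in the tray, like sealed_1. Leave alone
- sealed_3: a sealed bottle in the tray, like sealed_1. Leave alone
- sealed_4: a sealed bottle, like sealed_1, standing on the table in front of the viewer, beside the rod's knob. Leave alone
- tray: low blue plastic tray, fixed, 200 by 200 mm, walls 22 mm high and 4 mm thick, floor 4 mm; four bottles stand loose in it about 90 mm apart. Origin: centre of its underside
- jar: slim hydrometer jar of clear glass, 32 mm across, 250 mm tall, on a blue foot 60 mm across, standing beside the analyser end of the viewer. Origin: centre of its underside. Easily tipped; leave alone
- heat_gun: blue cordless heat gun standing nozzle up on its black battery foot (85 mm square), 235 mm tall, its handle leaning out 103 mm from the axis along its own y. Origin: centre of its underside. Leave alone
- capsule_bin: low grey bin of yellow capsules, 130 by 100 mm, 55 mm tall, on the table to the left of the viewer's rod. Origin: centre of its underside. Leave alone
There are look-alikes about, which are no part of the job. Leave any purple look-alike of the sample alone.

How it is judged:
On the way, in this order (a step that is already met when the one before it is completed fails the run):
1. the rod is at its middle click and the unsealed bottle stands released on the stage, with the shutter still closed (value of joint rod between 0.017 and 0.023 m and horizontal distance between sample and stage below 0.012 m and distance between sample and stage below 0.014 m and angle between sample's own z axis and vertical below 0.06 rad and contact force between the fingers and sample below 0.1 N and value of joint shutter below 0.006 m), for 0.2 s.
2. the shutter is at its half-open stop (value of joint shutter between 0.022 and 0.028 m), for 0.2 s.
At the end, for the whole second after the job is handed in: the rod rests at its middle click (0.020 m, within 3 mm), the shutter at its half-open stop (0.025 m, within 3 mm), and the unsealed bottle stands upright and still on the stage, its axis within 12 mm of the stage's centre (all of step 2 and value of joint rod between 0.017 and 0.023 m and horizontal distance between sample and stage below 0.012 m and distance between sample and stage below 0.014 m and angle between sample's own z axis and vertical below 0.06 rad and linear speed of sample below 0.02 m/s); the robot touches nothing.
It fails at once if the unsealed bottle is tipped over (more than 35 degrees) (angle between sample's own z axis and vertical above 0.6 rad).
It fails at once if the unsealed bottle is let go more than 12 mm above the stage (dropped) (z of sample in the frame of stage above 0.012 m and horizontal distance between sample and stage below 0.06 m and contact force between the fingers and sample below 0.05 N).
It fails at once if a sealed bottle is moved more than 25 mm or tipped (distance of any of sealed_1, sealed_2, sealed_3, sealed_4 from where it was at the start of the episode above 0.025 m or angle between any of sealed_1, sealed_2, sealed_3, sealed_4's own z axis and vertical above 0.4 rad).
It fails at once if the jar, the heat gun or the capsule bin is moved more than 25 mm or tipped (distance of any of jar, heat_gun, capsule_bin from where it was at the start of the episode above 0.025 m or angle between any of jar, heat_gun, capsule_bin's own z axis and vertical above 0.4 rad).
It also fails if it takes over 58 s, if anything falls off the work surface, if the arm or the gripper's body presses on something with over 40 N, if the wrist force passes 120 N, or if a joint passes its speed limit or range.

## Robot

A 7-joint arm with a two-finger parallel gripper is mounted at the origin on the work surface. World frame = base frame: x ahead of the robot, y to its left, z up, the work surface at z = 0. Lengths are in m, angles in rad, forces in N, time in s.
With the tool pointing down it reaches from about 0.425 to 0.875 m from the base axis. Payload 8.4 kg.
Tool frame: the origin (TCP) lies on the front face of the gripper's body, between the roots of the fingers; the fingertips stand ctrl.nose_length ahead of it and the grasp point (between the pads) lies 51 mm ahead of it (ctrl.nose_length is the distance from the TCP to the fingertips, in m); z points along the fingers, y is the line along which they close (so a half turn about z gives the same grasp; the last joint's range is limited). The gripper opens to 87 mm and grips with 3 to 60 N. Pads are 19 mm wide; open, the fingers measure 117 mm over their backs; the gripper's body (75 mm by 190 mm) begins 51 mm behind the grasp point.
Start: joints at [-1.213, 0.333, 0.04, 1.465, -0.013, 1.343, -0.059], TCP at [0.287, 0.583, 0.292] pointing down, gripper open.
Joint ranges: [-2.58, 2.58], [-0.38, 2.09], [-1.3, 1.39], [0.25, 2.4], [-1.5, 4.64], [0.08, 2.09], [-2.65, 2.65]. Speed limits (rad/s): [2.22, 2.22, 2.79, 2.79, 3.14, 3.14, 3.14].

## Interface

Orientations are given as a 3x3 rotation matrix whose columns are the frame's x, y, z axes.
In Python, from rig import ctrl, imaging, finder gives the robot as it stands.
- The arm moves only by the tool move_arm, never from a script. Its argument "steps" is a list of rows, each an object with "translation": the shift along the world's x, y, z in m, a list of three; "yaw": the turn about the world's z in rad; "gripper": the closure, from -1 (fully open) to 1 (shut), so that 0 is half open. In form: [{"translation": [tx, ty, tz], "yaw": yaw, "gripper": gripper}, ...]. A call has 1 to 5 rows; each row shifts and turns the commanded pose from where the row before left it; what a row does not reach is not made up. A row lasts 1/10 s, in which the tool goes at most 50 mm and 8.59 degrees, less where a joint would pass 70% of its speed; a pose out of reach is approached as far as the arm can. A call is refused whole if a number of a shift passes 0.05 or a number of a turn 0.15, either way. A call with a gripper value outside its range is refused whole. The fingers move at their own pace and stop on an object; "force" is the grip in N (left out, the last holds). Time passes only in rows, so rows that do not move let the fingers close. It gives the time, the measured TCP pose, the force, the opening and the grip force at its end, in the units of the state.
- ctrl.observe(): the state, without advancing time (a new reading comes with each control period).
- imaging.snapshot(name): name is "scene" or "side" or "wrist"; returns a dict with "img" (384x512x3 uint8, blue, green, red), "intrinsics" (3x3 intrinsics, pixels), "k1" (the pictures are not rectified: a ray, as slopes to the right and down, at radius r is drawn at 1 + k1 r^2 times it, then the intrinsics apply), "extrinsics" (4x4, takes a point from camera to world coordinates). Camera axes: x right, y up, looking along -z (the intrinsics and any distortion apply to the point x, -y, -z); pixel columns grow to the right and rows downward; lengths in m; the calibration is good to about 2 mm. A picture is of the moment at which its call begins. There is no depth.
- ctrl.finish_job(): hands the job in; it is judged then, once.
Trained networks look in a picture, given as the dict that the camera call returned (one of the last four; its "shot" number tells which), for a name from the list of things; names that differ only in an ending like _2 or _b are one class to them, and where a whole thing is asked for, a point or a joint stands for the part that bears it (a point fixed in the world has none). Each returns a list of dicts, best first, with "conf" (0 to 1); they miss things now and then, are a little off and sometimes report something else, mostly with a low value. They report only what shows in the picture. A call takes as long as a camera call. They do not tell look-alikes from the thing itself.
- finder.look_for(picture, label): "at" ([column, row] in pixels, amid what is visible of it).
- finder.silhouettes(picture, label): "pixels" (384x512 bool, what is visible of it) and "at" ([column, row] in pixels, amid what is visible of it).
The state is a dict: "clock": time; "joint_positions": joint angles; "dq": joint speeds; "joint_efforts": joint torques, N m; "eef_pos": TCP position; "tool_rot": TCP orientation; "wrist_force": force on the tool from outside, world axes, zero at the start; "wrist_torque": the same for the moment, N m; "finger_gap": finger opening in m; "finger_force": force on a finger pad.
Only numpy, scipy, OpenCV 4.12 (cv2) and the standard library are available. Lean on these libraries where they do the work, as an engineer would, in place of code of your own. Each camera call takes 0.05 s, during which the arm holds its last target. There are 200 camera calls.

## Working session

There is one attempt and no reset: what is moved stays moved. The work goes in short steps, Python scripts to look and compute and a tool call to move; the robot and the scene stay as the last step left them, time stands still between calls to the robot, and variables do not carry over. Pictures are saved under pics/ and viewed, at most 10 in all, crops included, and the job is handed in when it is done.

Besides the shell and the picture viewer there is one more tool, called after "Emit:" as a command line: name --argument value ..., lists and objects as JSON in quotes. move_arm: Moves the arm, as the interface text tells. Its arguments: {"type":"object","properties":{"steps":{"type":"array","items":{"type":"object","properties":{"translation":{"type":"array","items":{"type":"number"}},"yaw":{"type":"number"},"gripper":{"type":"number"}}}},"force":{"type":"number"}},"required":["steps"]}

```bash
mkdir -p pics; cat > h.py <<'E'
import numpy as np, cv2
from rig import ctrl, imaging, finder
def ray(p,px):
    K=np.array(p["intrinsics"]);T=np.array(p["extrinsics"]);k=p["k1"]
    d=np.array([(px[0]-K[0,2])/K[0,0],(px[1]-K[1,2])/K[1,1]]);u=d.copy()
    for _ in range(30): u=d/(1+k*(u@u))
    v=T[:3,:3]@np.array([u[0],-u[1],-1]);return T[:3,3],v/np.linalg.norm(v)
def atz(p,px,z):
    o,v=ray(p,px);return o+v*(z-o[2])/v[2]
def proj(p,X):
    K=np.array(p["intrinsics"]);T=np.array(p["extrinsics"])
    c=T[:3,:3].T@(np.array(X)-T[:3,3]);u=np.array([c[0],-c[1]])/-c[2];u=u*(1+p["k1"]*(u@u))
    return K[:2,:2]@u+K[:2,2]
def tri(obs):
    A=np.zeros((3,3));b=np.zeros(3)
    for p,px in obs:
        o,v=ray(p,px);M=np.eye(3)-np.outer(v,v);A+=M;b+=M@o
    return np.linalg.solve(A,b)
E
python3 - <<'E'
from h import *
np.set_printoptions(precision=3,suppress=True)
s=ctrl.observe();print(s["clock"],s["eef_pos"],s["tool_rot"],ctrl.nose_length)
for n in ["scene","side"]:
    p=imaging.snapshot(n);cv2.imwrite(f"pics/{n}0.png",p["img"])
    print(n,p["extrinsics"][:3,3],p["intrinsics"][0,0],p["k1"])
    for l in ["sample","sealed_1","stage","rod_knob","shutter_knob","lamp_house","analyser","tray","jar","heat_gun","capsule_bin","viewer"]:
        print(l,[(np.round(d["at"]).tolist(),round(float(d["conf"]),2)) for d in finder.look_for(p,l)])
E
```

```text
0.0 [0.287 0.583 0.291] [[-0.897  0.441 -0.001]
 [ 0.441  0.897 -0.001]
 [-0.    -0.002 -1.   ]] 0.0697
scene [1.323 0.19  1.187] 412.4966692989398 -0.0740773104153885
sample [([182.0, 153.0], 0.85), ([144.0, 172.0], 0.69)]
sealed_1 [([126.0, 194.0], 0.83), ([306.0, 200.0], 0.79), ([142.0, 203.0], 0.61), ([165.0, 186.0], 0.61)]
stage [([299.0, 237.0], 0.87)]
rod_knob []
shutter_knob [([317.0, 206.0], 0.63)]
lamp_house [([302.0, 234.0], 0.61)]
analyser [([296.0, 239.0], 0.94), ([146.0, 169.0], 0.75), ([144.0, 204.0], 0.53)]
tray [([155.0, 210.0], 0.56)]
jar [([216.0, 216.0], 0.67)]
heat_gun [([406.0, 252.0], 0.77)]
capsule_bin [([379.0, 206.0], 0.84)]
viewer [([299.0, 234.0], 0.7)]
side [1.442 0.712 1.342] 485.74609972318353 -0.039451638560832024
sample [([220.0, 150.0], 0.95), ([177.0, 155.0], 0.68), ([179.0, 187.0], 0.66), ([167.0, 183.0], 0.38)]
sealed_1 [([150.0, 168.0], 0.95), ([306.0, 213.0], 0.77), ([188.0, 170.0], 0.74), ([168.0, 182.0], 0.57)]
stage [([306.0, 214.0], 0.73), ([284.0, 248.0], 0.63), ([299.0, 225.0], 0.18)]
rod_knob [([282.0, 247.0], 0.21)]
shutter_knob []
lamp_house [([283.0, 251.0], 0.85)]
analyser [([284.0, 247.0], 0.63)]
tray [([177.0, 186.0], 0.64)]
jar [([216.0, 209.0], 0.63)]
heat_gun [([370.0, 297.0], 0.98), ([151.0, 169.0], 0.67), ([176.0, 186.0], 0.36)]
capsule_bin [([381.0, 249.0], 0.62)]
viewer [([283.0, 247.0], 0.66)]
```

```bash
python3 - <<'E'
import cv2
for n in ["scene","side"]:
    i=cv2.imread(f"pics/{n}0.png")[110:340,90:440]
    cv2.imwrite(f"pics/{n}0c.png",cv2.resize(i,(798,524),interpolation=cv2.INTER_CUBIC))
E
```

```text
(no output)
```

View pics/scene0c.png

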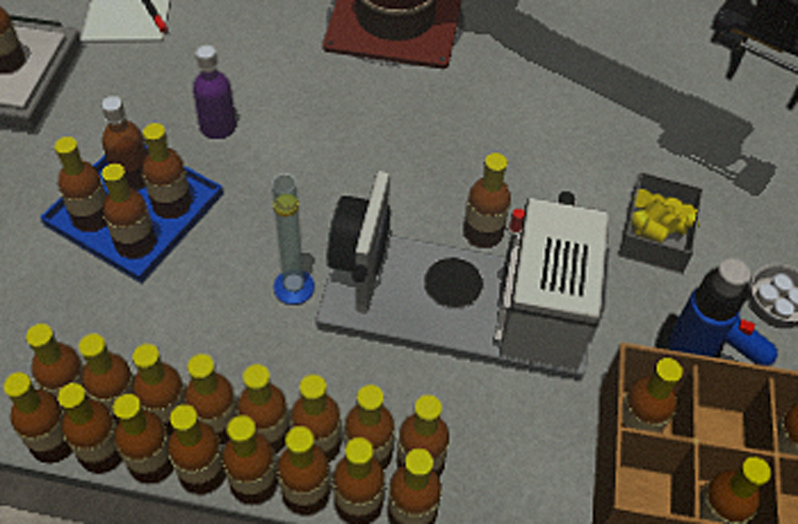

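View pics/side0c.png

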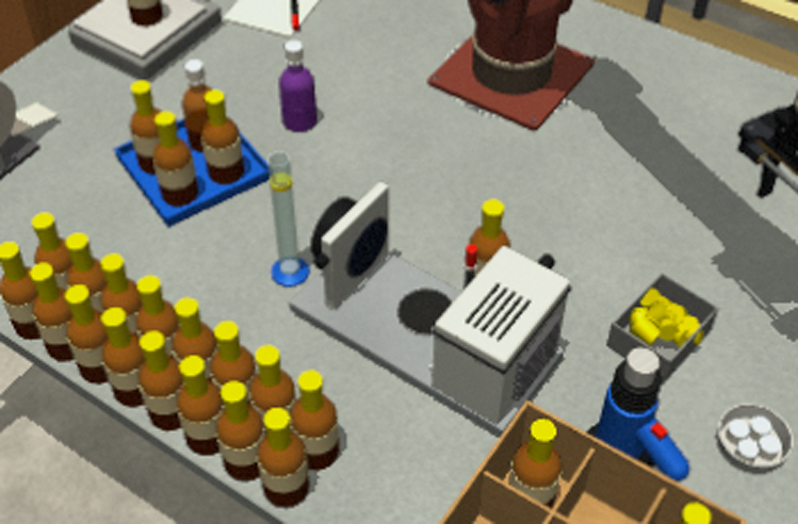

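The scene picture (crop px) shows the sample at the tray's robot-side corner with its cap at (112,102). The stage is at (454,282), the red knob at (517,215), the rod knob at (567,198), sealed_4 at (495,160) and the jar at (285,190). The purple look-alike is at (206,55). The side picture agrees.

```bash
python3 - <<'E'
from h import *
np.set_printoptions(precision=3,suppress=True)
a=imaging.snapshot("scene");b=imaging.snapshot("side")
f=lambda x:np.array(x)/2.28+[90-.3,110-.3]
P=dict(captop=((112,101),(194,66),.172),stage=((454,282),(423,310),.034),redknob=((518,213),(472,249),.22),rodknob=((567,198),(547,262),.145),
 lampA=((530,200),(507,247),.18),lampB=((607,211),(570,287),.18),lampC=((597,317),(503,365),.18),lampD=((516,303),(435,322),.18),
 s4=((496,160),(493,206),.172),jar=((285,181),(280,158),.25),yl1=((66,145),(141,88),.172),yl2=((154,131),(215,97),.172),yl3=((114,171),(165,117),.172),purple=((206,52),(293,47),.172),
 gun=((736,271),(643,362),.235),binc=((661,222),(663,318),.04))
W={}
for k,(u,v,z) in P.items():
    W[k]=t=tri([(a,f(u)),(b,f(v))]);print(k,t,atz(a,f(u),z)[:2],atz(b,f(v),z)[:2])
L=[atz(a,f(P[k][0]),.18) for k in("lampA","lampB","lampC","lampD")]
L2=[atz(b,f(P[k][1]),.18) for k in("lampA","lampB","lampC","lampD")]
for L in(L,L2):
    c=sum(L)/4; e=(L[2]+L[3]-L[0]-L[1]);print("c",c,"yaw",np.arctan2(e[1],e[0]),[np.linalg.norm(L[i]-L[i-1]) for i in range(4)])
E
```

```text
captop [ 0.462 -0.347  0.179] [ 0.454 -0.351] [ 0.46  -0.352]
stage [0.588 0.187 0.049] [0.579 0.187] [0.579 0.181]
redknob [0.579 0.254 0.221] [0.579 0.254] [0.578 0.254]
rodknob [0.484 0.325 0.149] [0.481 0.325] [0.482 0.323]
lampA [0.511 0.272 0.169] [0.523 0.271] [0.517 0.276]
lampB [0.516 0.377 0.168] [0.521 0.375] [0.531 0.382]
lampC [0.687 0.37  0.175] [0.69  0.369] [0.691 0.372]
lampD [0.691 0.267 0.188] [0.689 0.268] [0.683 0.264]
s4 [0.458 0.218 0.176] [0.455 0.218] [0.454 0.216]
jar [ 0.612 -0.043  0.253] [ 0.609 -0.044] [ 0.61  -0.045]
yl1 [ 0.551 -0.384  0.175] [ 0.548 -0.386] [ 0.55  -0.386]
yl2 [ 0.502 -0.269  0.177] [ 0.498 -0.271] [ 0.499 -0.272]
yl3 [ 0.589 -0.295  0.185] [ 0.58  -0.301] [ 0.58  -0.306]
purple [ 0.333 -0.243  0.177] [ 0.326 -0.245] [ 0.329 -0.247]
gun [0.629 0.526 0.237] [0.626 0.527] [0.627 0.525]
binc [0.409 0.484 0.045] [0.414 0.484] [0.396 0.482]
c [0.605 0.321 0.18 ] yaw -0.028985429731081626 [np.float64(0.16589579972560728), np.float64(0.10435797814170922), np.float64(0.16879932799469755), np.float64(0.10140471377676903)]
c [0.605 0.323 0.18 ] yaw -0.06749857594924728 [np.float64(0.16604909591143582), np.float64(0.106677885513818), np.float64(0.16058531583959323), np.float64(0.10813432632139205)]
```

Emit:
move_arm --steps '[{"translation": [0.032, -0.043, 0], "yaw": 0.142, "gripper": 0}, {"translation": [0.032, -0.043, 0], "yaw": 0.142, "gripper": 0}, {"translation": [0.032, -0.043, 0], "yaw": 0.142, "gripper": 0}, {"translation": [0.032, -0.043, -0.01], "yaw": 0, "gripper": 0}, {"translation": [0.032, -0.043, -0.01], "yaw": 0, "gripper": 0}]' --force 40

```text
clock: 1.9
eef_pos: [0.4359, 0.3826, 0.2742]
tool_rot: [[-1.0, 0.031, 0.001], [0.031, 1.0, 0.001], [-0.001, 0.001, -1.0]]
wrist_force: [0.7, 0.5, -0.4]
finger_gap: 0.0548
finger_force: 0.0
```

Emit:
move_arm --steps '[{"translation": [0.033, -0.043, -0.01], "yaw": 0, "gripper": 0}, {"translation": [0, 0, 0], "yaw": 0, "gripper": 0}, {"translation": [0, 0, 0], "yaw": 0, "gripper": 0}]'

```text
clock: 2.2
eef_pos: [0.4655, 0.3441, 0.2648]
tool_rot: [[-0.999, 0.034, -0.0], [0.034, 0.999, -0.0], [0.0, -0.0, -1.0]]
wrist_force: [-0.1, 0.6, 0.3]
finger_gap: 0.0439
finger_force: 0.0
```

```bash
python3 - <<'E'
from h import *
np.set_printoptions(precision=3,suppress=True)
s=ctrl.observe();print(s["clock"],s["eef_pos"],s["tool_rot"],s["finger_gap"],s["joint_positions"])
p=imaging.snapshot("wrist");cv2.imwrite("pics/w1.png",p["img"]);print(p["extrinsics"])
for l in ["rod_knob","shutter_knob","stage"]:
    print(l,[(np.round(d["at"]).tolist(),round(float(d["conf"]),2)) for d in finder.look_for(p,l)])
print(proj(p,[.482,.324,.145]),proj(p,[.579,.254,.22]),proj(p,[.579,.185,.034]))
E
```

```text
2.2 [0.466 0.344 0.265] [[-0.999  0.034 -0.   ]
 [ 0.034  0.999 -0.   ]
 [ 0.    -0.    -1.   ]] 0.04390737941605117 [-0.835  0.205  0.141  1.687 -0.03   1.252  0.848]
[[ 0.035 -0.966 -0.255  0.397]
 [ 0.999  0.033  0.01   0.347]
 [-0.001 -0.255  0.967  0.356]
 [ 0.     0.     0.     1.   ]]
rod_knob [([226.0, 228.0], 0.76)]
shutter_knob []
stage [([236.0, 235.0], 0.56)]
[226.5   225.996] [110.92  423.848] [126.004 269.003]
```

View pics/w1.png

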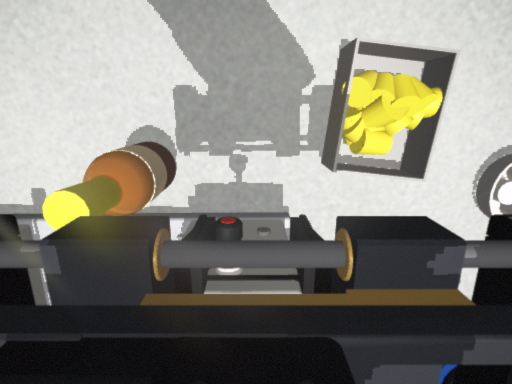

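```bash
python3 - <<'E'
from h import *
np.set_printoptions(precision=3,suppress=True)
p=imaging.snapshot("wrist")
print(atz(p,(228,221),.145),atz(p,(229,228),.156),atz(p,(230,242),.156),p["intrinsics"][0,0])
s=ctrl.observe();print(s["eef_pos"])
m=finder.silhouettes(p,"rod_knob")
for d in m[:1]:
    y,x=np.where(d["pixels"]);print(x.min(),x.max(),y.min(),y.max())
E
```

```text
[0.476 0.328 0.145] [0.478 0.33  0.156] [0.489 0.33  0.156] 292.29134660002916
[0.464 0.347 0.265]
217 238 220 239
```

Emit:
move_arm --steps '[{"translation": [0.018, -0.019, 0], "yaw": 0, "gripper": 0}, {"translation": [0, 0, 0], "yaw": 0, "gripper": 0}]'

```text
clock: 2.7
eef_pos: [0.4846, 0.3242, 0.265]
tool_rot: [[-0.999, 0.034, 0.001], [0.034, 0.999, -0.001], [-0.001, -0.001, -1.0]]
wrist_force: [1.1, -0.6, -0.4]
finger_gap: 0.044
finger_force: 0.0
```

Emit:
move_arm --steps '[{"translation": [0, 0.003, -0.035], "yaw": 0, "gripper": 0}, {"translation": [0, 0, -0.034], "yaw": 0, "gripper": 0}, {"translation": [0, 0, 0], "yaw": 0, "gripper": 0}, {"translation": [0, 0, 0], "yaw": 0, "gripper": 0.6}, {"translation": [0, 0, 0], "yaw": 0, "gripper": 0.8}]'

```text
clock: 3.2
eef_pos: [0.4834, 0.3301, 0.1979]
tool_rot: [[-1.0, 0.031, 0.002], [0.031, 1.0, 0.002], [-0.002, 0.002, -1.0]]
wrist_force: [-0.3, 0.1, 0.4]
finger_gap: 0.0341
finger_force: 0.0
```

Emit:
move_arm --steps '[{"translation": [0, 0, 0], "yaw": 0, "gripper": 1}, {"translation": [0, 0, 0], "yaw": 0, "gripper": 1}, {"translation": [0, 0, 0], "yaw": 0, "gripper": 1}]'

```text
clock: 3.5
eef_pos: [0.4835, 0.325, 0.1975]
tool_rot: [[-0.999, 0.035, -0.001], [0.035, 0.999, -0.005], [0.001, -0.005, -1.0]]
wrist_force: [-5.3, -16.9, 11.5]
finger_gap: 0.0204
finger_force: 40.0
```

Emit:
move_arm --steps '[{"translation": [0, -0.002, 0], "yaw": 0, "gripper": 1}, {"translation": [-0.007, 0, 0], "yaw": 0, "gripper": 1}, {"translation": [-0.007, 0, 0], "yaw": 0, "gripper": 1}, {"translation": [-0.006, 0, 0], "yaw": 0, "gripper": 1}, {"translation": [0, 0, 0], "yaw": 0, "gripper": 1}]'

```text
clock: 4.0
eef_pos: [0.4633, 0.3252, 0.1976]
tool_rot: [[-0.999, 0.033, 0.001], [0.033, 0.999, -0.002], [-0.001, -0.002, -1.0]]
wrist_force: [-1.5, -9.0, 3.5]
finger_gap: 0.0205
finger_force: 40.0
```

Pulled 20 mm. Release slowly, then rise.

Emit:
move_arm --steps '[{"translation": [0, 0, 0], "yaw": 0, "gripper": 0}, {"translation": [0, 0, 0], "yaw": 0, "gripper": 0}, {"translation": [0, 0, 0], "yaw": 0, "gripper": 0}, {"translation": [0, 0, 0.04], "yaw": 0, "gripper": 0}, {"translation": [0, 0, 0.04], "yaw": 0, "gripper": 0}]'

```text
clock: 4.5
eef_pos: [0.4622, 0.3273, 0.2764]
tool_rot: [[-1.0, 0.031, -0.001], [0.031, 1.0, -0.001], [0.001, -0.001, -1.0]]
wrist_force: [0.9, 0.9, 0.9]
finger_gap: 0.0425
finger_force: 0.0
```

```bash
python3 - <<'E'
from h import *
np.set_printoptions(precision=3,suppress=True)
s=ctrl.observe();print(s["eef_pos"],s["finger_gap"])
p=imaging.snapshot("wrist")
for d in finder.silhouettes(p,"rod_knob")[:1]:
    y,x=np.where(d["pixels"]);print(d["at"],x.min(),x.max(),y.min(),y.max(),atz(p,(d["at"][0],y.min()+1),.145))
print(proj(p,[.456,.328,.145]),proj(p,[.476,.328,.145]))
cv2.imwrite("pics/w2.png",p["img"])
for n in("scene","side"):
    p=imaging.snapshot(n)
    print(n,[(d["at"],d["conf"]) for d in finder.look_for(p,"rod_knob")],proj(p,[.482,.328,.145]),proj(p,[.462,.328,.145]))
E
```

```text
[0.462 0.327 0.276] 0.04245839924528864
[251.4, 207.4] 236 263 193 239 [0.457 0.327 0.145]
[252.535 193.003] [253.303 216.821]
scene [([337.2, 193.7], 0.51)] [339.307 196.915] [339.669 192.105]
side [([281.6, 250.4], 0.24)] [330.808 225.308] [333.795 221.405]
```

Emit:
move_arm --steps '[{"translation": [0, -0.048, 0.02], "yaw": -0.043, "gripper": 0}, {"translation": [0, -0.048, 0.02], "yaw": -0.043, "gripper": 0}, {"translation": [0, -0.048, 0], "yaw": -0.043, "gripper": 0}, {"translation": [0, -0.048, 0], "yaw": -0.043, "gripper": 0}, {"translation": [0, -0.048, 0], "yaw": -0.043, "gripper": 0}]'

```text
clock: 5.3
eef_pos: [0.4621, 0.0891, 0.3133]
tool_rot: [[-0.969, 0.245, -0.001], [0.245, 0.969, -0.0], [0.001, -0.001, -1.0]]
wrist_force: [1.5, -1.2, -0.1]
finger_gap: 0.0436
finger_force: 0.0
```

Emit:
move_arm --steps '[{"translation": [0, -0.048, 0], "yaw": -0.043, "gripper": 0}, {"translation": [0, -0.048, 0], "yaw": -0.043, "gripper": 0}, {"translation": [0, -0.048, 0], "yaw": -0.043, "gripper": 0}, {"translation": [0, -0.048, 0], "yaw": -0.043, "gripper": 0}, {"translation": [0, -0.048, 0], "yaw": -0.043, "gripper": 0}]'

```text
clock: 5.8
eef_pos: [0.462, -0.1507, 0.3134]
tool_rot: [[-0.895, 0.446, -0.001], [0.446, 0.895, 0.0], [0.001, -0.0, -1.0]]
wrist_force: [0.9, 0.2, -1.4]
finger_gap: 0.0435
finger_force: 0.0
```

Emit:
move_arm --steps '[{"translation": [0, -0.048, 0], "yaw": -0.043, "gripper": 0}, {"translation": [0, -0.048, 0], "yaw": -0.043, "gripper": 0}, {"translation": [0, -0.048, 0], "yaw": -0.043, "gripper": 0}, {"translation": [0, 0, 0], "yaw": 0, "gripper": 0}, {"translation": [0, 0, 0], "yaw": 0, "gripper": 0}]'

```text
clock: 6.3
eef_pos: [0.4621, -0.2939, 0.313]
tool_rot: [[-0.829, 0.559, -0.003], [0.559, 0.829, -0.0], [0.002, -0.002, -1.0]]
wrist_force: [0.3, 0.1, -0.8]
finger_gap: 0.0435
finger_force: 0.0
```

```bash
python3 - <<'E'
from h import *
np.set_printoptions(precision=3,suppress=True)
s=ctrl.observe();print(s["clock"],s["eef_pos"],s["tool_rot"],s["finger_gap"],s["joint_positions"])
p=imaging.snapshot("wrist");cv2.imwrite("pics/w3.png",p["img"]);print(p["extrinsics"])
for l in ["sample","sealed_1"]:
    print(l,[(np.round(d["at"]).tolist(),round(float(d["conf"]),2)) for d in finder.look_for(p,l)])
print(proj(p,[.457,-.351,.172]),proj(p,[.457,-.351,.092]))
E
```

```text
6.3 [ 0.462 -0.294  0.313] [[-0.829  0.559 -0.003]
 [ 0.559  0.829 -0.   ]
 [ 0.002 -0.002 -1.   ]] 0.043524693686233656 [-0.22   0.127  0.779  1.716 -0.09   1.338  1.554]
[[ 0.559 -0.802 -0.209  0.406]
 [ 0.829  0.54   0.144 -0.254]
 [-0.003 -0.253  0.967  0.404]
 [ 0.     0.     0.     1.   ]]
sample [([216.0, 42.0], 0.86), ([217.0, 198.0], 0.58)]
sealed_1 [([291.0, 190.0], 0.97), ([234.0, 275.0], 0.81), ([286.0, 268.0], 0.74)]
[192.712 228.91 ] [207.036 201.18 ]
```

View pics/w3.png

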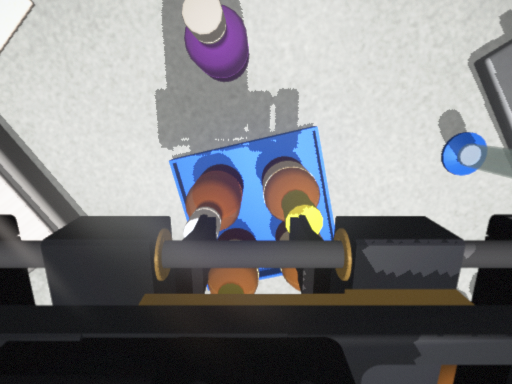

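The wrist picture shows the sample's cap at about (202,225), half hidden by the left finger. The purple look-alike is at (215,40), sealed capsules at (305,220), and the jar foot at (465,153). I'll centre and check again.

Emit:
move_arm --steps '[{"translation": [-0.003, -0.045, -0.02], "yaw": 0, "gripper": 0}, {"translation": [0, -0.006, 0], "yaw": 0, "gripper": 0}, {"translation": [0, 0, 0], "yaw": 0, "gripper": 0}]'

```text
clock: 6.75
eef_pos: [0.4595, -0.3441, 0.2938]
tool_rot: [[-0.83, 0.557, -0.001], [0.557, 0.83, 0.0], [0.001, -0.001, -1.0]]
wrist_force: [-0.2, -0.1, 0.4]
finger_gap: 0.044
finger_force: 0.0
```

```bash
python3 - <<'E'
from h import *
np.set_printoptions(precision=3,suppress=True)
s=ctrl.observe();print(s["clock"],s["eef_pos"],s["tool_rot"][0])
p=imaging.snapshot("wrist");cv2.imwrite("pics/w4.png",cv2.resize(p["img"][130:330,130:400],(800,593),interpolation=cv2.INTER_CUBIC))
for d in finder.silhouettes(p,"sample")[:3]:
    y,x=np.where(d["pixels"]);print(d["at"],d["conf"],x.min(),x.max(),y.min(),y.max())
print(proj(p,[.459,-.345,.172]),proj(p,[.459,-.345,.092]))
E
```

```text
6.75 [ 0.459 -0.344  0.294] [-0.83   0.557 -0.001]
[251.3, 188.3] 0.89 221 280 147 231
[259.2, 26.3] 0.88 226 294 0 57
[249.908 204.931] [250.681 180.914]
```

View pics/w4.png

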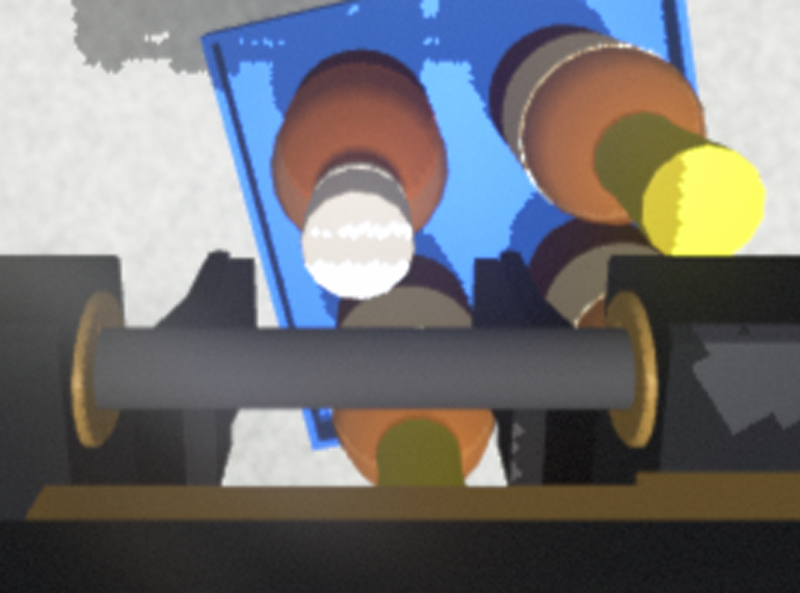

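The cap's top is centred at about (250,212), between the fingers, putting it at about (.463,-.348). Now descend and grip.

Emit:
move_arm --steps '[{"translation": [0.003, -0.003, -0.03], "yaw": 0, "gripper": 0}, {"translation": [0, 0, -0.03], "yaw": 0, "gripper": 0}, {"translation": [0, 0, -0.023], "yaw": 0, "gripper": 0}, {"translation": [0, 0, 0], "yaw": 0, "gripper": 0}, {"translation": [0, 0, 0], "yaw": 0, "gripper": 0.2}]'

```text
clock: 7.35
eef_pos: [0.4635, -0.3461, 0.2122]
tool_rot: [[-0.832, 0.555, 0.001], [0.555, 0.832, 0.0], [-0.0, 0.001, -1.0]]
wrist_force: [-0.3, -0.3, 0.8]
finger_gap: 0.0401
finger_force: 0.0
```

Emit:
move_arm --steps '[{"translation": [0, 0, 0], "yaw": 0, "gripper": 0.6}, {"translation": [0, 0, 0], "yaw": 0, "gripper": 1}, {"translation": [0, 0, 0], "yaw": 0, "gripper": 1}, {"translation": [0, 0, 0], "yaw": 0, "gripper": 1}]'

```text
clock: 7.75
eef_pos: [0.4633, -0.3478, 0.2129]
tool_rot: [[-0.831, 0.557, 0.002], [0.557, 0.831, -0.001], [-0.003, 0.0, -1.0]]
wrist_force: [-0.7, -1.3, 6.4]
finger_gap: 0.0294
finger_force: 40.0
```

```bash
python3 - <<'E'
from h import *
np.set_printoptions(precision=4,suppress=True)
for n,c in(("scene",(454,282)),("side",(420,310))):
    p=imaging.snapshot(n);c=(np.array(c)/2.28+[89.7,109.7]).round().astype(int)
    g=cv2.cvtColor(p["img"],cv2.COLOR_BGR2GRAY);print(n,g[c[1],c[0]-20:c[0]+21:2])
    for t in(50,60,70):
        m=np.uint8(g<t);_,l,st,ce=cv2.connectedComponentsWithStats(m,connectivity=4);i=l[c[1],c[0]]
        q=np.argwhere(l==i)[:,::-1]
        W=np.array([atz(p,x,.034)[:2] for x in q]) if len(q)<2000 else None
        if W is not None: print(t,st[i],ce[i],W.mean(0),W.min(0),W.max(0))
E
```

```text
scene [125 122 121 137  34  42  41  42  41  38  43  33  39  45  36  34  63 124
 120 124 136]
50 [277 223  25  22 411] [288.5523 233.6058] [0.5794 0.1859] [0.5374 0.1463] [0.6194 0.2271]
60 [277 223  25  22 419] [288.6038 233.6897] [0.5796 0.1861] [0.5374 0.1463] [0.6207 0.2271]
70 [276 223  26  22 435] [288.5563 233.7057] [0.5797 0.186 ] [0.5368 0.1442] [0.6207 0.2275]
side [165 168 170 170 174 105  43  40  40  39  40  44  42  45  42  42 219 233
 233 232 234]
50 [266 238  21  18 273] [275.0513 245.6813] [0.5789 0.1802] [0.5395 0.1469] [0.6163 0.2098]
60 [265 238  22  18 280] [274.8893 245.6643] [0.5791 0.1797] [0.5393 0.1461] [0.6163 0.2098]
70 [265 237  23  20 290] [275.0483 245.5931] [0.5786 0.18  ] [0.5393 0.1461] [0.6163 0.212 ]
```

Emit:
move_arm --steps '[{"translation": [0, 0, 0.02], "yaw": 0, "gripper": 1}, {"translation": [0, 0, 0.04], "yaw": 0, "gripper": 1}, {"translation": [0, 0, 0.045], "yaw": 0, "gripper": 1}, {"translation": [0, 0, 0.045], "yaw": 0, "gripper": 1}, {"translation": [0, 0, 0.045], "yaw": 0, "gripper": 1}]'

```text
clock: 8.35
eef_pos: [0.4622, -0.3467, 0.408]
tool_rot: [[-0.831, 0.557, -0.0], [0.557, 0.831, 0.001], [0.001, 0.0, -1.0]]
wrist_force: [1.5, -0.5, -4.2]
finger_gap: 0.0291
finger_force: 40.0
```

Emit:
move_arm --steps '[{"translation": [0.005, 0.025, 0.012], "yaw": 0.03, "gripper": 1}, {"translation": [0.009, 0.041, 0], "yaw": 0.05, "gripper": 1}, {"translation": [0.009, 0.045, 0], "yaw": 0.05, "gripper": 1}, {"translation": [0.01, 0.045, 0], "yaw": 0.05, "gripper": 1}, {"translation": [0.01, 0.045, 0], "yaw": 0.05, "gripper": 1}]'

```text
clock: 8.85
eef_pos: [0.5054, -0.1442, 0.4183]
tool_rot: [[-0.936, 0.351, -0.0], [0.351, 0.936, 0.001], [0.0, 0.001, -1.0]]
wrist_force: [1.3, 0.8, -4.9]
finger_gap: 0.0291
finger_force: 40.0
```

Emit:
move_arm --steps '[{"translation": [0.01, 0.045, 0], "yaw": 0.05, "gripper": 1}, {"translation": [0.01, 0.045, 0], "yaw": 0.05, "gripper": 1}, {"translation": [0.01, 0.045, 0], "yaw": 0.05, "gripper": 1}, {"translation": [0.01, 0.045, 0], "yaw": 0.05, "gripper": 1}, {"translation": [0.01, 0.045, 0], "yaw": 0.05, "gripper": 1}]'

```text
clock: 9.35
eef_pos: [0.5555, 0.0807, 0.4181]
tool_rot: [[-0.994, 0.108, -0.001], [0.108, 0.994, 0.0], [0.001, 0.0, -1.0]]
wrist_force: [1.0, -1.0, -5.0]
finger_gap: 0.0294
finger_force: 40.0
```

Emit:
move_arm --steps '[{"translation": [0.01, 0.045, 0], "yaw": 0.05, "gripper": 1}, {"translation": [0.007, 0.035, 0], "yaw": 0.05, "gripper": 1}, {"translation": [0.004, 0.02, 0], "yaw": 0, "gripper": 1}, {"translation": [0, 0, 0], "yaw": 0, "gripper": 1}, {"translation": [0, 0, 0], "yaw": 0, "gripper": 1}]'

```text
clock: 9.85
eef_pos: [0.5768, 0.1781, 0.4179]
tool_rot: [[-1.0, 0.012, -0.001], [0.012, 1.0, -0.001], [0.001, -0.001, -1.0]]
wrist_force: [-0.3, -0.9, -4.9]
finger_gap: 0.0287
finger_force: 40.0
```

Emit:
move_arm --steps '[{"translation": [0.002, 0.008, -0.03], "yaw": 0, "gripper": 1}, {"translation": [0, 0, -0.045], "yaw": 0, "gripper": 1}, {"translation": [0, 0, -0.045], "yaw": 0, "gripper": 1}, {"translation": [0, 0, -0.03], "yaw": 0, "gripper": 1}, {"translation": [0, 0, 0], "yaw": 0, "gripper": 1}]'

```text
clock: 10.35
eef_pos: [0.5768, 0.1842, 0.2642]
tool_rot: [[-1.0, 0.013, -0.007], [0.013, 1.0, -0.004], [0.007, -0.004, -1.0]]
wrist_force: [-1.0, -0.3, -3.7]
finger_gap: 0.0291
finger_force: 40.0
```

```bash
python3 - <<'E'
from h import *
np.set_printoptions(precision=3,suppress=True)
s=ctrl.observe();print(s["clock"],s["eef_pos"],s["wrist_force"])
a=imaging.snapshot("scene");b=imaging.snapshot("side")
I=[]
for p,c in((a,(288,225)),(b,(276,238))):
    i=p["img"][c[1]-45:c[1]+45,c[0]-30:c[0]+30].copy();I.append(cv2.resize(i,(396,594),interpolation=cv2.INTER_CUBIC))
    for z in(.034,):
        o=s["eef_pos"][:2]
        for th in np.linspace(0,6.28,60):
            for (cx,cy),r,zz,col in((o,.031,s["eef_pos"][2]-.209,(0,255,0)),((.579,.187),.042,.034,(0,0,255))):
                u=(proj(p,[cx+r*np.cos(th),cy+r*np.sin(th),zz])-np.array(c)+[30,45]+.5)*6.6
                cv2.circle(I[-1],tuple(int(v) for v in u),1,col,-1)
cv2.imwrite("pics/place.png",np.hstack(I))
E
```

```text
10.35 [0.577 0.184 0.264] [-1.038 -0.341 -3.704]
```

View pics/place.png

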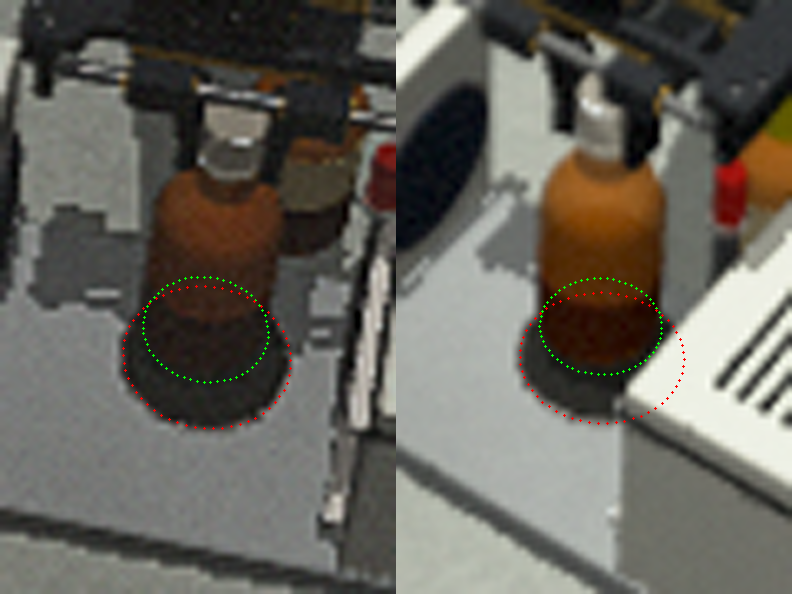

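The red stage circle fits the pad, and the bottle lines up with the tool's projected base, maybe a few mm towards -x. I'll shift slightly and lower.

Emit:
move_arm --steps '[{"translation": [0.004, 0.003, -0.006], "yaw": 0, "gripper": 1}, {"translation": [0, 0, -0.006], "yaw": 0, "gripper": 1}, {"translation": [0, 0, -0.004], "yaw": 0, "gripper": 1}, {"translation": [0, 0, 0], "yaw": 0, "gripper": 1}, {"translation": [0, 0, 0], "yaw": 0, "gripper": 1}]'

```text
clock: 10.95
eef_pos: [0.5828, 0.1899, 0.2524]
tool_rot: [[-1.0, 0.01, 0.0], [0.01, 1.0, -0.0], [-0.0, -0.0, -1.0]]
wrist_force: [-0.2, -1.4, -4.4]
finger_gap: 0.0292
finger_force: 40.0
```

Emit:
move_arm --steps '[{"translation": [-0.002, -0.002, -0.003], "yaw": 0, "gripper": 1}, {"translation": [0, 0, -0.003], "yaw": 0, "gripper": 1}, {"translation": [0, 0, 0], "yaw": 0, "gripper": 1}, {"translation": [0, 0, 0], "yaw": 0, "gripper": 1}]'

```text
clock: 11.35
eef_pos: [0.5807, 0.188, 0.2462]
tool_rot: [[-1.0, 0.01, -0.0], [0.01, 1.0, -0.0], [0.0, -0.0, -1.0]]
wrist_force: [0.8, -0.2, -4.1]
finger_gap: 0.0289
finger_force: 40.0
```

Emit:
move_arm --steps '[{"translation": [0, 0, -0.002], "yaw": 0, "gripper": 1}, {"translation": [0, 0, 0], "yaw": 0, "gripper": 1}, {"translation": [0, 0, 0], "yaw": 0, "gripper": 1}]'

```text
clock: 11.65
eef_pos: [0.5808, 0.188, 0.2442]
tool_rot: [[-1.0, 0.01, -0.0], [0.01, 1.0, -0.0], [0.0, -0.0, -1.0]]
wrist_force: [0.2, 0.0, -5.3]
finger_gap: 0.029
finger_force: 40.0
```

Emit:
move_arm --steps '[{"translation": [0, 0, -0.001], "yaw": 0, "gripper": 1}, {"translation": [0, 0, -0.001], "yaw": 0, "gripper": 1}, {"translation": [0, 0, 0], "yaw": 0, "gripper": 1}]'

```text
clock: 11.95
eef_pos: [0.5812, 0.1879, 0.243]
tool_rot: [[-1.0, 0.011, 0.001], [0.011, 1.0, 0.0], [-0.001, 0.0, -1.0]]
wrist_force: [-0.7, -1.4, 1.3]
finger_gap: 0.029
finger_force: 40.0
```

Contact: the load has left the wrist (+1.3 N). Release to a half-open gap and rise.

Emit:
move_arm --steps '[{"translation": [0, 0, 0], "yaw": 0, "gripper": 0.2}, {"translation": [0, 0, 0], "yaw": 0, "gripper": 0.1}, {"translation": [0, 0, 0], "yaw": 0, "gripper": 0}, {"translation": [0, 0, 0.0], "yaw": 0, "gripper": 0}, {"translation": [0, 0, 0], "yaw": 0, "gripper": 0}]'

```text
clock: 12.45
eef_pos: [0.5808, 0.188, 0.2423]
tool_rot: [[-1.0, 0.01, 0.0], [0.01, 1.0, 0.0], [-0.0, 0.0, -1.0]]
wrist_force: [0.2, -0.1, 0.8]
finger_gap: 0.0433
finger_force: 0.0
```

Emit:
move_arm --steps '[{"translation": [0, 0, 0.03], "yaw": 0, "gripper": 0}, {"translation": [0, 0, 0.04], "yaw": 0, "gripper": 0}, {"translation": [0, 0, 0.03], "yaw": 0, "gripper": 0}, {"translation": [-0.03, 0.02, 0], "yaw": -0.04, "gripper": 0}, {"translation": [-0.03, 0.03, 0], "yaw": 0, "gripper": 0}]'

```text
clock: 12.95
eef_pos: [0.5213, 0.2364, 0.3435]
tool_rot: [[-0.998, 0.056, 0.002], [0.056, 0.998, 0.0], [-0.002, 0.0, -1.0]]
wrist_force: [-0.2, 1.2, 0.2]
finger_gap: 0.0432
finger_force: 0.0
```

```bash
python3 - <<'E'
from h import *
np.set_printoptions(precision=3,suppress=True)
s=ctrl.observe();print(s["clock"],s["eef_pos"],s["tool_rot"][0],s["finger_gap"])
a=imaging.snapshot("scene");b=imaging.snapshot("side");w=imaging.snapshot("wrist")
for p in(a,b,w):
    for l in("sample","shutter_knob"): print(l,[(np.round(d["at"],1).tolist(),round(float(d["conf"]),2)) for d in finder.look_for(p,l)][:3])
    print(proj(p,[.5795,.187,.115]),proj(p,[.579,.254,.208]))
I=[]
for p,c in((a,(288,225)),(b,(276,238))):
    i=p["img"][c[1]-45:c[1]+45,c[0]-30:c[0]+30].copy();I.append(cv2.resize(i,(396,594),interpolation=cv2.INTER_CUBIC))
    for th in np.linspace(0,6.28,60):
        for (cx,cy),r,zz,col in(((.5795,.187),.031,.034,(0,255,0)),((.5795,.187),.015,.206,(0,255,0)),((.579,.187),.042,.034,(0,0,255)),((.579,.254),.008,.223,(255,0,0))):
            u=(proj(p,[cx+r*np.cos(th),cy+r*np.sin(th),zz])-np.array(c)+[30,45]+.5)*6.6
            cv2.circle(I[-1],tuple(int(v) for v in u),1,col,-1)
cv2.imwrite("pics/place2.png",np.hstack(I))
E
```

```text
12.95 [0.521 0.236 0.343] [-0.998  0.056  0.002] 0.0431917630105597
sample [([181.2, 153.1], 0.93), ([291.9, 222.3], 0.83), ([214.4, 213.9], 0.48)]
shutter_knob [([317.4, 208.2], 0.55), ([302.9, 237.4], 0.39)]
[291.025 219.83 ] [316.226 205.596]
sample [([216.7, 150.8], 0.86), ([278.0, 232.9], 0.68)]
shutter_knob [([297.1, 224.6], 0.56)]
[277.245 231.433] [296.408 221.595]
sample [([439.0, 61.3], 0.47)]
shutter_knob [([266.7, 271.1], 0.98)]
[205.892 229.295] [267.086 267.616]
```

View pics/place2.png

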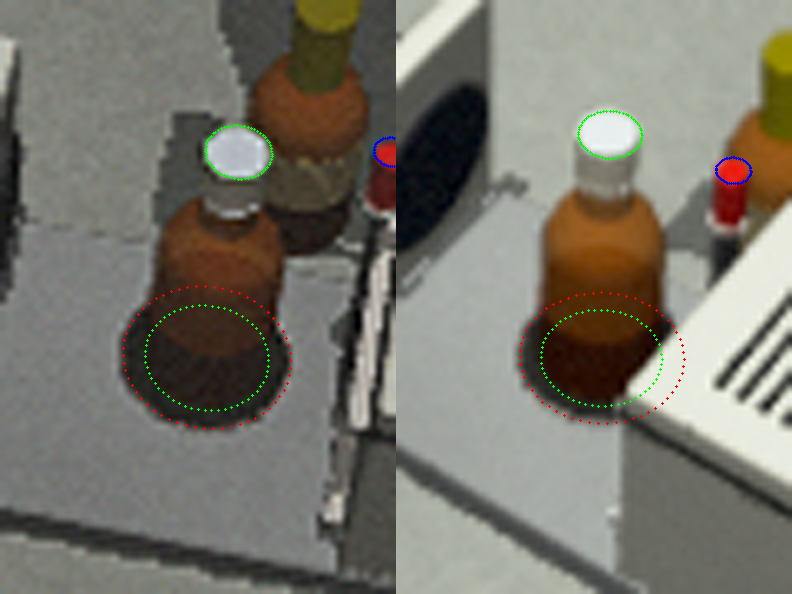

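Bottle stands centred on the stage (drawn circles match cap and base); red knob matches (.579,.254). Now the shutter.

Emit:
move_arm --steps '[{"translation": [0.03, 0.01, 0], "yaw": 0.02, "gripper": 0.3}, {"translation": [0.028, 0.008, 0], "yaw": 0, "gripper": 0.3}, {"translation": [0, 0, 0], "yaw": 0, "gripper": 0.3}, {"translation": [0, 0, 0], "yaw": 0, "gripper": 0.3}]'

```text
clock: 13.8
eef_pos: [0.5793, 0.2552, 0.3415]
tool_rot: [[-0.999, 0.032, -0.001], [0.032, 0.999, -0.001], [0.001, -0.001, -1.0]]
wrist_force: [-0.7, 0.8, -0.2]
finger_gap: 0.0314
finger_force: 0.0
```

Emit:
move_arm --steps '[{"translation": [0, -0.001, -0.03], "yaw": 0, "gripper": 0.3}, {"translation": [0, 0, -0.03], "yaw": 0, "gripper": 0.3}, {"translation": [0, 0, -0.019], "yaw": 0, "gripper": 0.3}, {"translation": [0, 0, 0], "yaw": 0, "gripper": 0.3}, {"translation": [0, 0, 0], "yaw": 0, "gripper": 0.3}]'

```text
clock: 14.3
eef_pos: [0.5786, 0.2547, 0.2643]
tool_rot: [[-1.0, 0.031, 0.0], [0.031, 1.0, 0.0], [-0.0, 0.0, -1.0]]
wrist_force: [0.5, -0.1, -0.5]
finger_gap: 0.0305
finger_force: 0.0
```

Emit:
move_arm --steps '[{"translation": [0, 0, 0], "yaw": 0, "gripper": 0.7}, {"translation": [0, 0, 0], "yaw": 0, "gripper": 1}, {"translation": [0, 0, 0], "yaw": 0, "gripper": 1}, {"translation": [0, 0, 0], "yaw": 0, "gripper": 1}]'

```text
clock: 14.7
eef_pos: [0.5792, 0.255, 0.2644]
tool_rot: [[-1.0, 0.03, 0.001], [0.03, 1.0, 0.001], [-0.001, 0.001, -1.0]]
wrist_force: [-0.6, 0.2, 4.9]
finger_gap: 0.0148
finger_force: 40.0
```

Gripped; slide 25 mm along viewer +x.

Emit:
move_arm --steps '[{"translation": [0.008, 0, 0], "yaw": 0, "gripper": 1}, {"translation": [0.008, -0.001, 0], "yaw": 0, "gripper": 1}, {"translation": [0.009, 0, 0], "yaw": 0, "gripper": 1}, {"translation": [0, 0, 0], "yaw": 0, "gripper": 1}, {"translation": [0, 0, 0], "yaw": 0, "gripper": 1}]'

```text
clock: 15.2
eef_pos: [0.6047, 0.2543, 0.2644]
tool_rot: [[-1.0, 0.03, 0.002], [0.03, 1.0, 0.001], [-0.002, 0.001, -1.0]]
wrist_force: [0.1, -0.2, 7.1]
finger_gap: 0.0151
finger_force: 40.0
```

Emit:
move_arm --steps '[{"translation": [0, 0, 0], "yaw": 0, "gripper": 0.5}, {"translation": [0, 0, 0], "yaw": 0, "gripper": 0.3}, {"translation": [0, 0, 0], "yaw": 0, "gripper": 0.3}, {"translation": [0, 0, 0.03], "yaw": 0, "gripper": 0.3}, {"translation": [0, 0, 0.04], "yaw": 0, "gripper": 0.3}]'

```text
clock: 15.7
eef_pos: [0.6028, 0.2537, 0.3315]
tool_rot: [[-1.0, 0.03, -0.005], [0.03, 1.0, -0.003], [0.004, -0.003, -1.0]]
wrist_force: [-0.1, 0.7, -0.7]
finger_gap: 0.0302
finger_force: 0.0
```

Emit:
move_arm --steps '[{"translation": [0, 0, 0.03], "yaw": 0, "gripper": 0.3}, {"translation": [-0.04, 0.02, 0.03], "yaw": 0, "gripper": 0.3}, {"translation": [-0.04, 0.02, 0], "yaw": 0, "gripper": 0.3}, {"translation": [-0.03, 0, 0], "yaw": 0, "gripper": 0.3}, {"translation": [0, 0, 0], "yaw": 0, "gripper": 0.3}]'

```text
clock: 16.2
eef_pos: [0.4932, 0.2942, 0.3917]
tool_rot: [[-1.0, 0.026, -0.001], [0.026, 1.0, 0.001], [0.001, 0.001, -1.0]]
wrist_force: [-0.6, -0.7, 0.3]
finger_gap: 0.0305
finger_force: 0.0
```

```bash
python3 - <<'E'
from h import *
np.set_printoptions(precision=3,suppress=True)
s=ctrl.observe();print(s["clock"],s["eef_pos"])
a=imaging.snapshot("scene");b=imaging.snapshot("side")
I=[]
for p,c in((a,(305,218)),(b,(290,232))):
    i=p["img"][c[1]-45:c[1]+45,c[0]-30:c[0]+30].copy();I.append(cv2.resize(i,(396,594),interpolation=cv2.INTER_CUBIC))
    for th in np.linspace(0,6.28,60):
        for (cx,cy),r,zz,col in(((.5795,.187),.015,.206,(0,255,0)),((.604,.2535),.008,.223,(255,0,0)),((.457,.327),.011,.145,(0,255,255))):
            X=[cx+r*np.cos(th),cy+r*np.sin(th),zz] if zz!=.145 else [cx,cy+r*np.cos(th),zz+r*np.sin(th)]
            u=(proj(p,X)-np.array(c)+[30,45]+.5)*6.6
            cv2.circle(I[-1],tuple(int(v) for v in u),1,col,-1)
cv2.imwrite("pics/end.png",np.hstack(I))
E
```

```text
16.2 [0.493 0.294 0.392]
```

View pics/end.png

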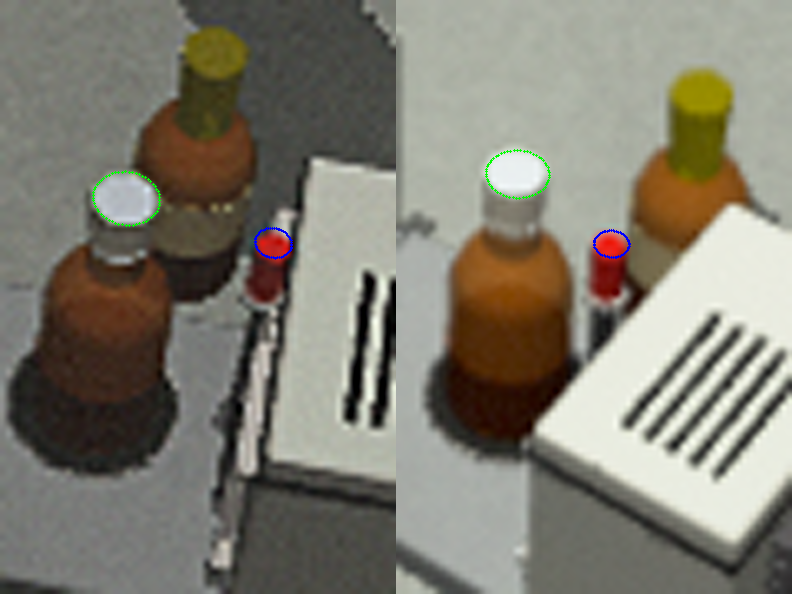

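The red knob is at its predicted half-open position, the bottle is still centred, and sealed_4 is undisturbed.

```bash
python3 -c "
from rig import ctrl
print(ctrl.finish_job())"
```

```text
the job is handed in; nothing more can be done
None
```

I handed the job in after about 16 s of arm time. The rod was pulled to its middle click, the unsealed bottle stands centred on the stage, and the shutter was then slid to half open. Camera checks after each step agreed, but the hand-in returned no verdict.

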